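# Slide a culture tray across the gap onto the shaker

### The arm

A 6-joint arm with a two-finger parallel gripper is mounted at the origin on the work surface. World frame = base frame: x ahead of the robot, y to its left, z up, the work surface at z = 0. Lengths are in m, angles in rad, forces in N, time in s.
With the tool pointing down it reaches from about 0.35 to 0.775 m from the base axis. Payload 5.5 kg.
Tool frame: the origin (TCP) lies midway between the tips of the shut fingers; the grasp point (between the pads) lies 19 mm behind it; z points along the fingers, y is the line along which they close (so a half turn about z gives the same grasp; the last joint's range is limited). The gripper opens to 85 mm and grips with 20 to 120 N. Pads are 22 mm wide; open, the fingers measure 114 mm over their backs; the gripper's body (76 mm by 85 mm) begins 54 mm behind the grasp point. The pads swing forward as they close: fully open they stand 13 mm farther back than shut.
Start: joints at [0.982, 0.313, 0.046, 1.304, 0, 1.431], TCP at [0.25, 0.518, 0.231] pointing down, gripper open.
Joint ranges: [-2.76, 2.76], [-0.86, 1.69], [-1.03, 1.26], [-2.2, 2.34], [-1.47, 1.5], [-3.14, 3.14]. Speed limits (rad/s): [2.57, 2.57, 3.14, 3.14, 3.14, 3.14].

### API

Orientations are given as a unit quaternion [w, x, y, z].
In Python, from workcell import telemetry, imaging, env gives the robot as it stands. The module is installed in compiled form; this text tells all that it offers.
- The arm moves only by the tool step_arm, never from a script. Its argument "moves" is a list of rows, each a list of 3 entries, a list of its own where there are three numbers: the shift along the tool's x, y, z in mm, then the turn, a rotation vector about the tool's x, y, z in rad, then the finger opening in mm, from 0 to 85.4. A call has 1 to 8 rows; each row is the pose to reach, as a shift and turn from the pose commanded when the call began, along the tool's axes at that moment; what a row does not reach only later rows make up. A row lasts 1/12 s, in which the tool goes at most 41.7 mm and 7.16 degrees, less where a joint would pass 70% of its speed; a pose out of reach is approached as far as the arm can. A call with a gripper value outside its range is refused whole. The fingers move at their own pace and stop on an object; "grip_force" is the grip in N (left out, the last holds). Time passes only in rows, so rows that repeat a pose let the fingers close. It gives the time, the measured TCP pose, the force, the opening and the grip force at its end, in the units of the state.
- telemetry.get_state(): the state, without advancing time (a new reading comes with each control period).
- imaging.read_camera(name): name is "scene" or "top"; returns the picture (420x560x3 uint8, red, green, blue); there is no depth.
- imaging.camera_params(name): a dict with "camera_matrix" (3x3 intrinsics, pixels), "pose" (4x4, takes a point from camera to world coordinates). Camera axes: x right, y up, looking along -z (the intrinsics and any distortion apply to the point x, -y, -z); pixel columns grow to the right and rows downward; lengths in m; the calibration is good to about 2 mm. A picture is of the moment at which its call begins. camera_params takes no time and is no camera call.
- env.hand_in(): hands the job in; it is judged then, once.
The state is a dict: "clock": time; "joint_pos": joint angles; "qvel": joint speeds; "tau": joint torques, N m; "tcp_pos": TCP position; "orientation": TCP orientation; "wrist_force": force on the tool from outside, world axes, zero at the start; "ft_torque": the same for the moment, N m; "finger_gap": finger opening in m; "grip_force": force on a finger pad.
Only numpy, scipy, OpenCV 4.12 (cv2) and the standard library are available. Lean on these libraries where they do the work, as an engineer would, in place of code of your own. Each camera call takes 0.05 s, during which the arm holds its last target. There are 200 camera calls.

### The job

Slide the small steel tray with the two culture dishes off the dark steel bench stand, straight across the open gap, onto the square metal deck of the orbital shaker next to it; do not lift the tray, and keep it level all the way so that it never sags into the gap. Leave it lying flat, square to the deck and centred on it, and let go. Do not disturb the glass beaker on the round-plate stirrer at the stand's other side.

Things in the scene. Friction and masses are not known exactly. Their poses are not given: they have to be found in the camera images.
- tray_centre (a point): Open steel tray, 120 (its x) x 160 (its y) x 30 mm high, walls 3 mm, about 0.35 kg, with two loose, agar-filled (tan) culture dishes 58 mm across, 14 mm high, below its rim. The point is its centre, 15 mm over its underside. It starts on the stand, its long y axis within 9 degrees of the way to the shaker. Pushed low and squarely on its rear 120 mm wall it slides, and stops when the push stops.
- stand_top (a point): Dark folded steel bench stand, top 102 mm over the table. Point on the top, mid-way between the two gap edges (110 mm to each, along y). The top reaches 110 mm from it to -x, 190 mm to +x (a stack of dishes, 28 mm high, stands at about x +145). Shaker beyond one y edge, stirrer beyond the other (sides vary), each across an open gap of 50 to 65 mm, all with parallel axes.
- deck_centre (a point): Centre of the top of the orbital shaker's fixed, flat metal deck, 100 mm over the table (2 mm lower than the stand, so the tray does not catch). Deck 240 (x) x 220 mm (y), axes parallel to the stand's; clamp rails 10 mm high along its two sides at x = +-112 mm, clear of the tray; open towards and away from the stand.
- beaker_centre (a point): Empty glass beaker, 64 mm across, 85 mm high, loose on the round white plate (180 mm across, 100 mm over the table) of the hotplate stirrer, which is the wrong place for the tray. The point is the beaker's centre, half-way up.
Things that resemble listed ones, but are neither listed nor needed, are in the scene too. What is shaped like the part that bears tray_centre but turquoise or yellow is not meant.

How it is judged:
At the end, for the whole second after the job is handed in: The tray lies flat (within 3 degrees, its underside on the deck) and still on the shaker's deck, its centre within 20 mm of the deck's centre along each deck axis, its long sides within 10 degrees of the deck's y axis; the beaker is within 30 mm of where it was (x of tray_centre in the frame of deck_centre between -0.02 and 0.02 m and y of tray_centre in the frame of deck_centre between -0.02 and 0.02 m and z of tray_centre in the frame of deck_centre between 0.01 and 0.02 m and angle between the y axis of tray_centre and the y axis of deck_centre, either way round below 0.1745 rad and angle between tray_centre's own z axis and vertical below 0.05 rad and linear speed of tray below 0.02 m/s and distance of beaker_centre from where it was at the start of the episode below 0.03 m); the robot touches nothing.
It fails at once if the tray sagged or tipped more than 5 degrees (angle between tray_centre's own z axis and vertical above 0.0873 rad).
It fails at once if the tray was lifted more than 12 mm off the stand's level (z of tray_centre in the frame of stand_top above 0.027 m).
It fails at once if the tray dropped into the gap or off the edge (its centre more than 10 mm low) (z of tray_centre in the frame of stand_top below 0.005 m).
It fails at once if the beaker on the stirrer was pushed more than 30 mm (distance of beaker_centre from where it was at the start of the episode above 0.03 m).
It also fails if it takes over 35 s, if anything falls off the work surface, if the arm or the gripper's body presses on something with over 40 N, if the wrist force passes 120 N, or if a joint passes its speed limit or range.

## Working session

There is one attempt and no reset: what is moved stays moved. The work goes in short steps, Python scripts to look and compute and a tool call to move; the robot and the scene stay as the last step left them, time stands still between calls to the robot, and variables do not carry over. Pictures are saved under pics/ and viewed, at most 10 in all, crops included, and the job is handed in when it is done.

Besides the shell and the picture viewer there is one more tool, called after "Call:" in YAML: its name, and indented under it one key for each argument. step_arm: Moves the arm, as the interface text tells. Its arguments: {"type":"object","properties":{"moves":{"type":"array"},"grip_force":{"type":"number"}},"required":["moves"]}

```bash
mkdir -p pics
python3 - <<'E'
from workcell import telemetry, imaging
import cv2
for n in("scene","top"):
    cv2.imwrite(f"pics/{n}0.png",imaging.read_camera(n)[:,:,::-1]); p=imaging.camera_params(n); print(n,p)
s=telemetry.get_state();print(s)
E
```

```text
scene {'camera_matrix': array([[531.00632428,   0.        , 283.8740723 ],
       [  0.        , 531.00632428, 204.8522866 ],
       [  0.        ,   0.        ,   1.        ]]), 'pose': array([[ 0.81441441, -0.38794705,  0.43153941,  1.00825225],
       [ 0.58020786,  0.5564262 , -0.59476778, -0.82449126],
       [-0.00938142,  0.73477001,  0.67825145,  1.02460403],
       [ 0.        ,  0.        ,  0.        ,  1.        ]])}
top {'camera_matrix': array([[399.62808363,   0.        , 275.58599563],
       [  0.        , 399.62808363, 207.53610282],
       [  0.        ,   0.        ,   1.        ]]), 'pose': array([[-0.02738437,  0.98933642, -0.14305087,  0.26797195],
       [-0.99961908, -0.02661065,  0.00731948,  0.01398864],
       [ 0.00343475,  0.14319682,  0.98968827,  1.13550332],
       [ 0.        ,  0.        ,  0.        ,  1.        ]])}
{'clock': 0.1, 'joint_pos': array([9.82394368e-01, 3.13900789e-01, 4.51107647e-02, 1.30362418e+00,
       2.50820577e-05, 1.43122471e+00]), 'qvel': array([ 0.00042933, -0.00245398,  0.00309175,  0.00166218, -0.00078499,
        0.00028934]), 'tau': array([ 3.35847886e-03, -4.81727600e+01,  2.99242383e+01,  1.27809503e-02,
       -1.53817432e-04, -2.92918202e-06]), 'tcp_pos': array([0.24923119, 0.51767279, 0.23051944]), 'orientation': array([-2.99703822e-04,  2.22536174e-01,  9.74924098e-01, -7.51476678e-04]), 'wrist_force': array([ 0.43291738, -0.10778646, -0.06126697]), 'ft_torque': array([-0.03112373,  0.00574115,  0.01718864]), 'grip_force': 0.0, 'finger_gap': 0.08517433553748631}
```

View pics/top0.png

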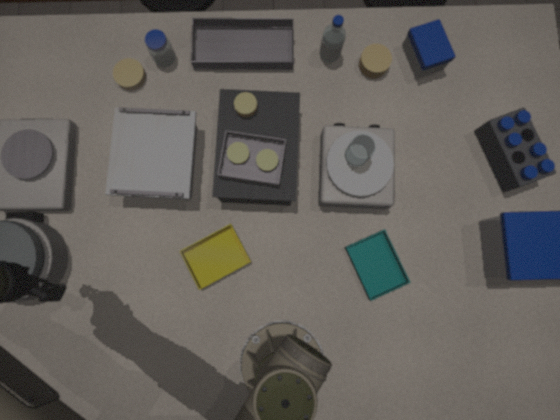

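View pics/scene0.png

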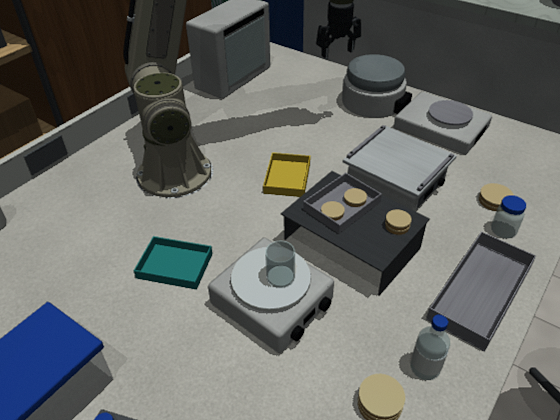

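The top view shows the stand at (257,147), with the tray at (252,158). The shaker deck is to the left (+y) at (153,153). The beaker is to the right at (358,152). Next I'll measure the corners.

```bash
cat > h.py <<'E'
import numpy as np,cv2
from workcell import imaging
def ray(n,uv,z):
    p=imaging.camera_params(n);K=p["camera_matrix"];T=p["pose"]
    uv=np.atleast_2d(np.array(uv,float)); d=np.c_[(uv-K[:2,2])/K[0,0],np.ones(len(uv))]*[1,-1,-1]
    d=d@T[:3,:3].T; o=T[:3,3]; return o+d*((z-o[2])/d[:,2])[:,None]
def proj(n,P):
    p=imaging.camera_params(n);K=p["camera_matrix"];T=p["pose"]
    c=(np.atleast_2d(P)-T[:3,3])@T[:3,:3]*[1,-1,-1]; q=c@K.T; return q[:,:2]/q[:,2:]
E
python3 - <<'E'
import cv2
i=cv2.imread("pics/top0.png")[80:220,100:300]
i=cv2.resize(i,None,fx=4,fy=4,interpolation=cv2.INTER_CUBIC);i=cv2.convertScaleAbs(i,alpha=1.4,beta=15);cv2.imwrite("pics/c.png",i)
j=cv2.imread("pics/scene0.png")[110:270,280:480]
cv2.imwrite("pics/d.png",cv2.convertScaleAbs(cv2.resize(j,None,fx=3.7,fy=3.7,interpolation=cv2.INTER_CUBIC),alpha=1.3,beta=15))
E
```

```text
(no output)
```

View pics/c.png

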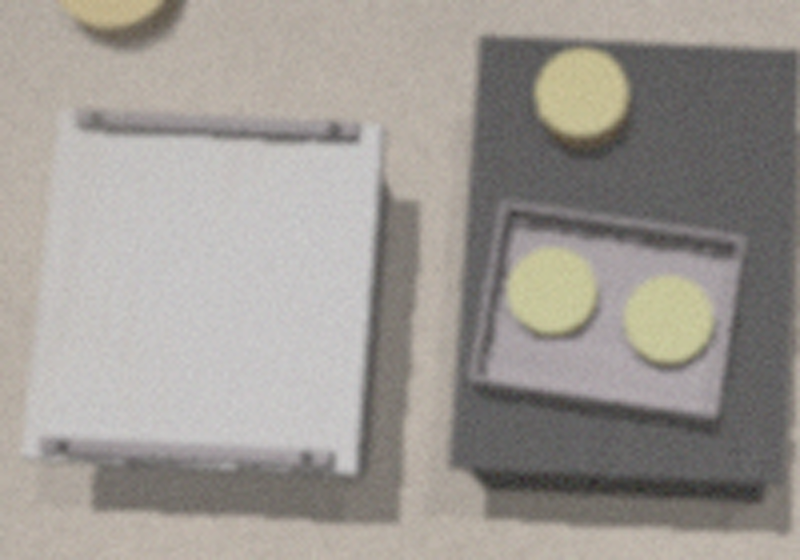

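View pics/d.png

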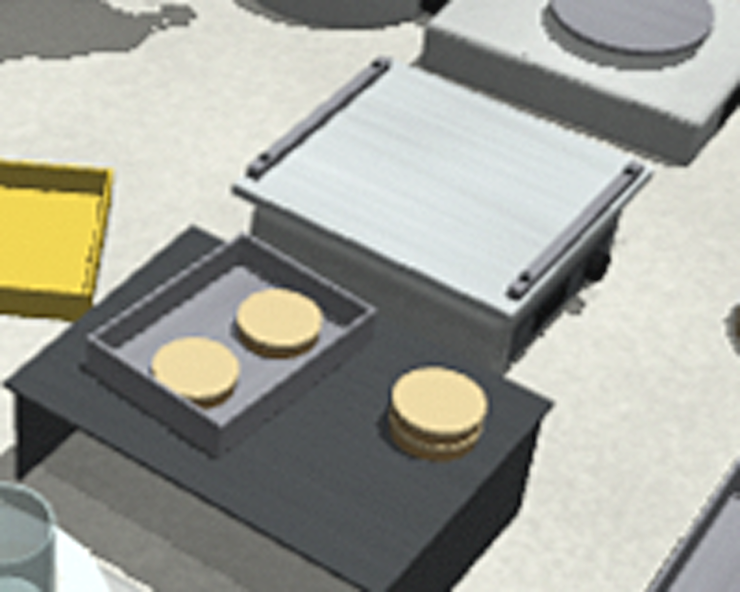

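The deck, tray rim and stand corners are clear in both crops. I'll turn them into world points and check them against the given sizes.

Run:
```python
from h import *
np.set_printoptions(precision=4,suppress=True)
A=lambda a:np.array(a)/4+[100-.4,80-.4]; B=lambda a:np.array(a)/3.7+[280-.4,110-.4]
def rep(t,n,uv,z):
    P=ray(n,uv,z)[:,:2]; e=np.roll(P,-1,0)-P
    print(t,n,"c",P.mean(0),"len",np.linalg.norm(e,axis=1),"ang",np.degrees(np.arctan2(e[:,1],e[:,0])))
rep("deck","top",A([(60,112),(382,128),(358,472),(25,457)]),.1)
rep("deck","scene",B([(390,60),(233,188),(510,310),(652,172)]),.1)
rep("tray","top",A([(503,203),(745,240),(718,415),(472,380)]),.132)
rep("tray","scene",B([(243,237),(375,311),(220,428),(90,340)]),.132)
rep("stand","top",A([(480,38),(797,52),(778,487),(452,466)]),.102)
print(ray("top",[(358,157)],.14))
```

```text
deck top c [0.5763 0.3341] len [0.2188 0.2365 0.2191 0.2378] ang [-94.4661 176.2671  85.8506  -3.8041]
deck scene c [0.5746 0.3344] len [0.2218 0.2329 0.2099 0.2359] ang [-94.7271  -2.1771  84.3986 174.9007]
tray top c [0.5471 0.064 ] len [0.1597 0.1174 0.1595 0.1194] ang [-100.5113  169.754    80.2175  -10.1223]
tray scene c [0.546  0.0637] len [0.116  0.1602 0.1173 0.1558] ang [  -8.5805 -100.1212  169.2201   79.3746]
stand top c [0.5912 0.0531] len [0.2164 0.3007 0.2141 0.2965] ang [-94.1469 175.5814  84.7289  -3.9676]
[[ 0.5371 -0.2083  0.14  ]]
```

```bash
cat >> h.py <<'E'
from scipy.spatial.transform import Rotation as R
from workcell import telemetry
def rel(x,y,z,deg):
    """shift [mm], rotvec from the present pose to TCP (x,y,z), tool y axis at deg"""
    s=telemetry.get_state(); R0=R.from_quat(s["orientation"],scalar_first=True)
    a=np.radians(deg); Y=np.array([np.cos(a),np.sin(a),0]); Z=np.array([0,0,-1.])
    Rt=R.from_matrix(np.c_[np.cross(Y,Z),Y,Z])
    print("shift",np.round(R0.inv().apply(np.array([x,y,z])-s["tcp_pos"])*1e3,1),"rot",np.round((R0.inv()*Rt).as_rotvec(),4),"F",np.round(s["wrist_force"],1),"t",s["clock"],s["tcp_pos"].round(4))
E
python3 -c "
from h import *
rel(.5266,-.0495,.231,-10)"
```

```text
shift [-496.  -390.6    0. ] rot [-1.5000e-03  8.0000e-04  1.2965e+00] F [ 0.4 -0.1 -0.1] t 0.1 [0.2492 0.5177 0.2305]
```

Call:
step_arm:
  moves:
    - [[-248, -195, 0], [0, 0, 0.65], 60]
    - [[-248, -195, 0], [0, 0, 0.65], 60]
    - [[-248, -195, 0], [0, 0, 0.65], 60]
    - [[-248, -195, 0], [0, 0, 0.65], 60]
    - [[-496, -391, 0], [0, 0, 1.297], 60]
    - [[-496, -391, 0], [0, 0, 1.297], 60]
    - [[-496, -391, 0], [0, 0, 1.297], 60]
    - [[-496, -391, 0], [0, 0, 1.297], 60]

```text
clock: 0.77
tcp_pos: [0.3961, 0.2167, 0.2311]
orientation: [-0.0, 0.665, 0.747, -0.0]
wrist_force: [0.9, 0.6, -0.3]
finger_gap: 0.0602
grip_force: 0.0
```

```bash
python3 -c "
from h import *
rel(.5266,-.0495,.231,-10)"
```

```text
shift [-2.796e+02  9.880e+01  1.000e-01] rot [-1.000e-04 -0.000e+00  2.907e-01] F [ 0.9  0.6 -0.3] t 0.7667 [0.3961 0.2167 0.2311]
```

Call:
step_arm:
  moves:
    - [[-280, 99, 0], [0, 0, 0.291], 60]
    - [[-280, 99, 0], [0, 0, 0.291], 60]
    - [[-280, 99, 0], [0, 0, 0.291], 60]
    - [[-280, 99, 0], [0, 0, 0.291], 60]
    - [[-280, 99, 0], [0, 0, 0.291], 60]
    - [[-280, 99, 0], [0, 0, 0.291], 60]
    - [[-280, 99, 0], [0, 0, 0.291], 60]
    - [[-280, 99, 0], [0, 0, 0.291], 60]

```text
clock: 1.43
tcp_pos: [0.5309, -0.053, 0.2304]
orientation: [0.001, 0.766, 0.643, -0.0]
wrist_force: [1.4, 0.1, -0.7]
finger_gap: 0.06
grip_force: 0.0
```

```bash
python3 -c "
from h import *
rel(.5266,-.0495,.106,-10)"
```

```text
shift [  2.9  -5.  124.4] rot [ 0.0016  0.0018 -0.0003] F [ 1.4  0.1 -0.7] t 1.4333 [ 0.5309 -0.053   0.2304]
```

Call:
step_arm:
  moves:
    - [[0, 0, 35], [0, 0, 0], 60]
    - [[0, 0, 70], [0, 0, 0], 60]
    - [[0, 0, 90], [0, 0, 0], 60]
    - [[0, 0, 105], [0, 0, 0], 60]
    - [[0, 0, 115], [0, 0, 0], 60]
    - [[0, 0, 122], [0, 0, 0], 60]
    - [[0, 0, 124], [0, 0, 0], 60]
    - [[0, 0, 124], [0, 0, 0], 60]

```text
clock: 2.1
tcp_pos: [0.5284, -0.0471, 0.1074]
orientation: [-0.0, 0.764, 0.645, 0.0]
wrist_force: [0.1, -0.2, 0.1]
finger_gap: 0.0601
grip_force: 0.0
```

Run:
```python
from h import *
rel(.5266,-.0495,.106,-10)
a=imaging.read_camera("top")[80:220,180:340,::-1];b=imaging.read_camera("scene")[130:270,270:430,::-1]
i=np.hstack([a,b]);cv2.imwrite("pics/e.png",cv2.convertScaleAbs(cv2.resize(i,None,fx=2.5,fy=2.5,interpolation=2),alpha=1.3,beta=10))
```

```text
shift [-2.7 -1.3  1.4] rot [ 0.     -0.0001  0.0058] F [ 0.1 -0.2  0.1] t 2.1 [ 0.5284 -0.0471  0.1074]
```

View pics/e.png

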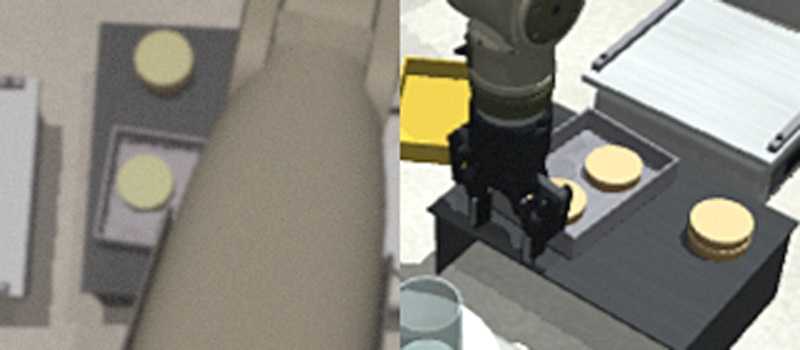

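The fingers are down behind the tray's rear wall and clear of the beaker. Next I close in slowly until they touch.

Call:
step_arm:
  moves:
    - [[7, -1, 2], [0, 0, 0.006], 60]
    - [[13, -1, 2], [0, 0, 0.006], 60]
    - [[16, -1, 2], [0, 0, 0.006], 60]
    - [[18, -1, 2], [0, 0, 0.006], 60]
    - [[20, -1, 2], [0, 0, 0.006], 60]
    - [[22, -1, 2], [0, 0, 0.006], 60]
    - [[24, -1, 2], [0, 0, 0.006], 60]
    - [[24, -1, 2], [0, 0, 0.006], 60]

```text
clock: 2.87
tcp_pos: [0.5316, -0.0235, 0.1054]
orientation: [0.0, 0.766, 0.643, -0.0]
wrist_force: [-0.2, -1.7, 0.3]
finger_gap: 0.0598
grip_force: 0.7
```

Run:
```python
from h import *
rel(.5688,.2434,.106,-4.2)
```

```text
shift [269.3  -9.8  -0.8] rot [ 0.0004  0.0006 -0.1018] F [-0.2 -1.7  0.3] t 2.8667 [ 0.5316 -0.0235  0.1054]
```

Call:
step_arm:
  moves:
    - [[6, 0, 0], [0, 0, -0.003], 60]
    - [[14, -0.5, 0], [0, 0, -0.006], 60]
    - [[22, -0.8, 0], [0, 0, -0.009], 60]
    - [[30, -1, 0], [0, 0, -0.012], 60]
    - [[38, -1.3, 0], [0, 0, -0.015], 60]
    - [[46, -1.6, 0], [0, 0, -0.018], 60]
    - [[54, -2, 0], [0, 0, -0.021], 60]
    - [[60, -2.2, 0], [0, 0, -0.024], 60]

```text
clock: 3.53
tcp_pos: [0.5397, 0.0371, 0.1054]
orientation: [0.0, 0.758, 0.652, 0.0]
wrist_force: [0.4, -4.3, 1.4]
finger_gap: 0.0599
grip_force: 2.2
```

Run:
```python
from h import *
rel(.5688,.2434,.106,-4.2)
a=imaging.read_camera("top")[80:220,160:320,::-1];b=imaging.read_camera("scene")[110:250,290:450,::-1]
i=np.hstack([a,b]);cv2.imwrite("pics/f.png",cv2.convertScaleAbs(cv2.resize(i,None,fx=2.5,fy=2.5,interpolation=2),alpha=1.3,beta=10))
```

```text
shift [208.3  -2.1  -0.6] rot [ 0.0002  0.     -0.0767] F [ 0.4 -4.3  1.4] t 3.5333 [0.5397 0.0371 0.1054]
```

View pics/f.png

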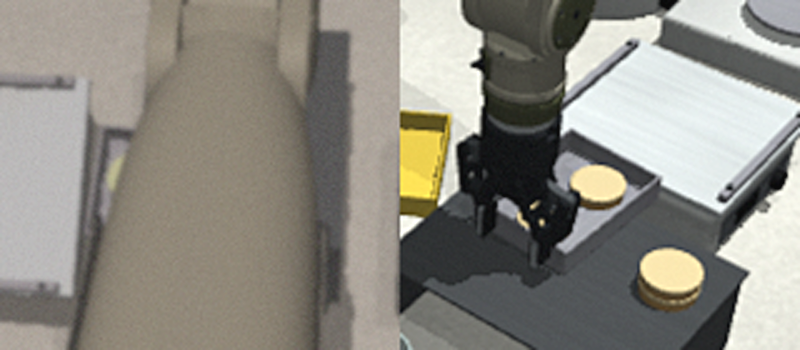

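The tray is sliding squarely, with its front edge reaching over the gap. I'll keep pushing.

Call:
step_arm:
  moves:
    - [[6, 0, 0], [0, 0, -0.003], 60]
    - [[14, 0, 0], [0, 0, -0.006], 60]
    - [[22, 0, 0], [0, 0, -0.009], 60]
    - [[30, 0, 0], [0, 0, -0.012], 60]
    - [[38, 0, 0], [0, 0, -0.015], 60]
    - [[46, -0.5, 0], [0, 0, -0.018], 60]
    - [[54, -0.5, 0], [0, 0, -0.021], 60]
    - [[62, -0.6, 0], [0, 0, -0.024], 60]

```text
clock: 4.3
tcp_pos: [0.5485, 0.0981, 0.1055]
orientation: [0.0, 0.75, 0.661, -0.0]
wrist_force: [-1.0, -4.8, 3.2]
finger_gap: 0.0598
grip_force: 2.7
```

Run:
```python
from h import *
rel(.5688,.2434,.106,-4.2)
```

```text
shift [146.7   1.8  -0.6] rot [ 0.0003  0.0005 -0.0534] F [-1.  -4.8  3.2] t 4.3 [0.5485 0.0981 0.1055]
```

Call:
step_arm:
  moves:
    - [[6, 0, 0], [0, 0, -0.003], 60]
    - [[14, 0.2, 0], [0, 0, -0.006], 60]
    - [[22, 0.3, 0], [0, 0, -0.009], 60]
    - [[30, 0.4, 0], [0, 0, -0.012], 60]
    - [[38, 0.5, 0], [0, 0, -0.015], 60]
    - [[46, 0.6, 0], [0, 0, -0.018], 60]
    - [[54, 0.7, 0], [0, 0, -0.021], 60]
    - [[62, 0.8, 0], [0, 0, -0.024], 60]

```text
clock: 4.97
tcp_pos: [0.5568, 0.1599, 0.105]
orientation: [-0.0, 0.742, 0.67, -0.0]
wrist_force: [-0.7, -6.9, 2.7]
finger_gap: 0.0603
grip_force: 2.5
```

Run:
```python
from h import *
rel(.5688,.2434,.106,-4.2)
b=imaging.read_camera("scene")[90:250,300:480,::-1]
cv2.imwrite("pics/g.png",cv2.convertScaleAbs(cv2.resize(b,None,fx=3.5,fy=3.5,interpolation=2),alpha=1.3,beta=10))
```

```text
shift [84.3  3.4 -1. ] rot [-0.0007 -0.0005 -0.0292] F [-0.7 -6.9  2.7] t 4.9667 [0.5568 0.1599 0.105 ]
```

View pics/g.png

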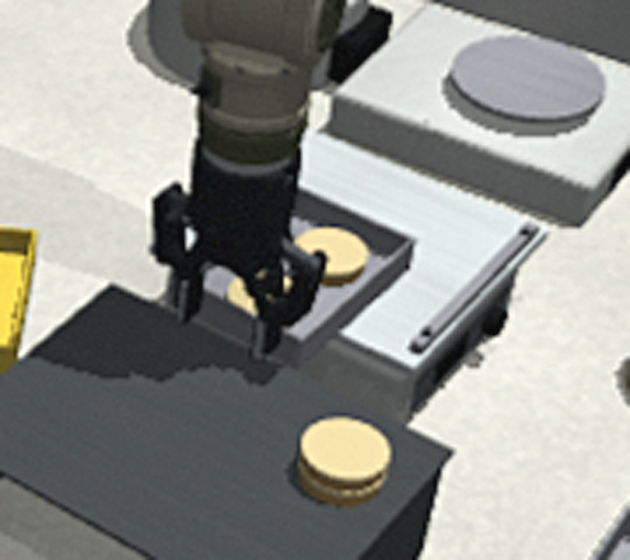

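The tray now bridges the gap and is level, its front well onto the deck.

Call:
step_arm:
  moves:
    - [[6, 0.2, 0], [0, 0, -0.003], 60]
    - [[14, 0.5, 0], [0, 0, -0.006], 60]
    - [[22, 0.8, 0], [0, 0, -0.009], 60]
    - [[30, 1.2, 0], [0, 0, -0.012], 60]
    - [[38, 1.5, 0], [0, 0, -0.015], 60]
    - [[46, 1.8, 0], [0, 0, -0.018], 60]
    - [[54, 2.1, 0], [0, 0, -0.021], 60]
    - [[60, 2.4, 0], [0, 0, -0.023], 60]

```text
clock: 5.68
tcp_pos: [0.5655, 0.2195, 0.1051]
orientation: [-0.0, 0.734, 0.679, 0.0]
wrist_force: [-0.2, -2.8, -0.6]
finger_gap: 0.0605
grip_force: 1.0
```

Call:
step_arm:
  moves:
    - [[4, 0.2, 0], [0, 0, -0.001], 60]
    - [[8, 0.4, 0], [0, 0, -0.002], 60]
    - [[12, 0.6, 0], [0, 0, -0.004], 60]
    - [[15, 0.8, 0], [0, 0, -0.005], 60]
    - [[17, 1, 0], [0, 0, -0.006], 60]
    - [[18, 1, 0], [0, 0, -0.006], 60]
    - [[18, 1, 0], [0, 0, -0.006], 60]

```text
clock: 6.27
tcp_pos: [0.5681, 0.2364, 0.1054]
orientation: [-0.0, 0.733, 0.681, 0.0]
wrist_force: [-0.2, -0.2, -0.6]
finger_gap: 0.0599
grip_force: 0.4
```

Run:
```python
from h import *
rel(.5688,.2434,.106,-4.2)
b=imaging.read_camera("scene")[80:220,310:490,::-1]
cv2.imwrite("pics/k.png",cv2.convertScaleAbs(cv2.resize(b,None,fx=4,fy=4,interpolation=2),alpha=1.3,beta=10))
```

```text
shift [ 7.   0.2 -0.6] rot [ 0.0001 -0.0006 -0.0006] F [-0.2 -0.2 -0.6] t 6.2667 [0.5681 0.2364 0.1054]
```

View pics/k.png

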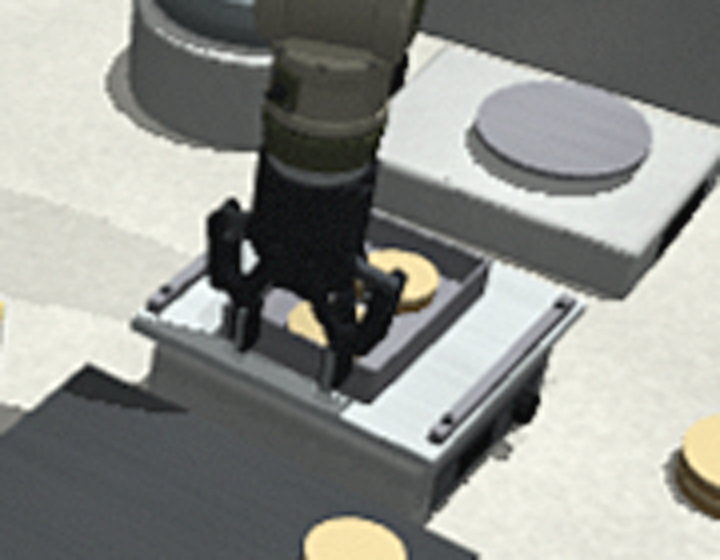

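The tray is on the deck. Its right rim runs from about (492,262) to (368,372) in this crop, so I can check its position now.

Run:
```python
from h import *
P=ray("scene",np.array([(492,262),(368,372)])/4+[309.6,79.6],.13)[:,:2]
c=np.array([.5755,.3342]);a=np.radians(-4.2);M=np.array([[np.cos(a),np.sin(a)],[-np.sin(a),np.cos(a)]])
print((P-c)@M.T*1e3)
```

```text
[[ 58.11999251  71.89801225]
 [ 53.08993626 -89.46293166]]
```

Call:
step_arm:
  moves:
    - [[2, 0, 0], [0, 0, 0], 60]
    - [[4, 0, 0], [0, 0, 0], 60]
    - [[6, 0, 0], [0, 0, 0], 60]
    - [[8, 0, 0], [0, 0, 0], 60]
    - [[8, 0, 0], [0, 0, 0], 60]
    - [[8, 0, 0], [0, 0, 0], 60]

```text
clock: 6.82
tcp_pos: [0.5688, 0.2444, 0.1055]
orientation: [0.0, 0.733, 0.681, 0.0]
wrist_force: [-0.5, -2.0, 1.4]
finger_gap: 0.0598
grip_force: 1.0
```

Call:
step_arm:
  moves:
    - [[-10, 0, 0], [0, 0, 0], 60]
    - [[-25, 0, 0], [0, 0, 0], 60]
    - [[-40, 0, 0], [0, 0, 0], 60]
    - [[-40, 0, -30], [0, 0, 0], 60]
    - [[-40, 0, -70], [0, 0, 0], 60]
    - [[-40, 0, -110], [0, 0, 0], 60]
    - [[-75, 0, -130], [0, 0, 0], 60]
    - [[-115, 0, -130], [0, 0, 0], 60]

```text
clock: 7.48
tcp_pos: [0.5627, 0.1294, 0.2413]
orientation: [0.003, 0.732, 0.682, 0.004]
wrist_force: [1.3, -0.2, 0.2]
finger_gap: 0.0601
grip_force: 0.0
```

Call:
step_arm:
  moves:
    - [[-40, 0, 0], [0, 0, 0], 60]
    - [[-80, 0, 0], [0, 0, 0], 60]
    - [[-120, 0, 0], [0, 0, 0], 60]
    - [[-150, 0, 0], [0, 0, 0], 60]
    - [[-160, 0, 0], [0, 0, 0], 60]
    - [[-160, 0, 0], [0, 0, 0], 60]

```text
clock: 7.98
tcp_pos: [0.5476, -0.0335, 0.2353]
orientation: [0.0, 0.735, 0.678, 0.0]
wrist_force: [0.3, -0.0, 0.6]
finger_gap: 0.0599
grip_force: 0.0
```

Run:
```python
from h import *
a=imaging.read_camera("top")[90:220,90:220,::-1];b=imaging.read_camera("scene")[100:230,330:460,::-1]
i=np.hstack([a,b]);cv2.imwrite("pics/m.png",cv2.convertScaleAbs(cv2.resize(i,None,fx=3,fy=3,interpolation=2),alpha=1.4,beta=10))
```

```text
(no output)
```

View pics/m.png

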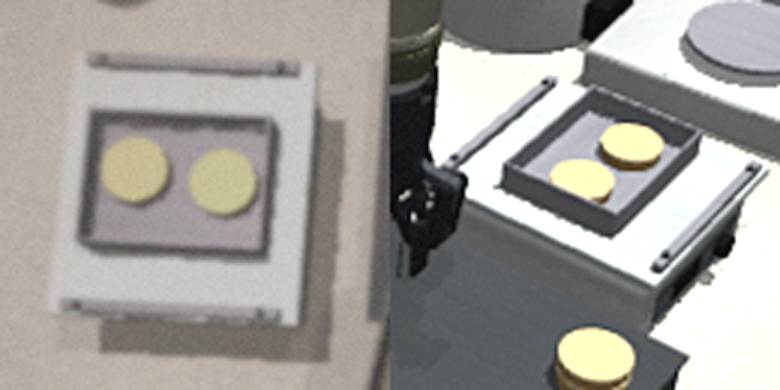

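The tray lies flat on the deck. In the crop's top view its rim corners are at (90,110), (277,118), (267,258) and (80,246). In the scene view they are at (592,86), (702,128), (616,215) and (503,162).

Run:
```python
from h import *
c=np.array([.5755,.3342]);a=np.radians(-4.2);M=np.array([[np.cos(a),np.sin(a)],[-np.sin(a),np.cos(a)]])
for n,p,o in(("top",[(90,110),(277,118),(267,258),(80,246)],(90,90)),("scene",[(592,86),(702,128),(616,215),(503,162)],(200,100))):
    P=(ray(n,np.array(p)/3+np.array(o)-.33,.13)[:,:2]-c)@M.T*1e3;print(P.round(1).tolist(),P.mean(0))
print(telemetry.get_state()["qvel"].round(3))
```

```text
[[57.7, 78.6], [58.1, -84.7], [-66.7, -86.1], [-63.6, 74.8]] [-3.619571   -4.34318102]
[[-62.3, 80.7], [54.2, 85.6], [57.4, -79.2], [-62.7, -76.9]] [-3.35232765  2.57905463]
[ 0.036  0.004  0.005  0.001 -0.001  0.003]
```

Both views put the tray within about 5 mm of the deck centre and square to it, so I'm handing in.

```bash
python3 -c "
from workcell import env
print(env.hand_in())"
```

```text
the job is handed in; nothing more can be done
None
```

The tray was slid across the gap without being lifted and now lies flat and square on the shaker deck, within about 5 mm of its centre in both views; the arm stayed clear of the beaker (not re-measured at the end), and the job is handed in, though hand-in returned no verdict.

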